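# Shut the tool drawer and lock it with the right pin

## Task

Shut the open drawer of the small grey bench cabinet fully, then lock it: take the long thin square-headed pin out of the pin rack and push its shank sideways through the three eyelets on the cabinet's top front edge, from whichever side is free, until its square grip is home against the outer eyelet, and let go. The rack leaves only the tip half of the shank to take hold of, so the pin has to be laid down and taken again by its grip. Leave the other pins in the rack, and everything else on the bench and on the cabinet standing where it is.

Things in the scene. Friction and masses are not known exactly. Their poses are not given: they have to be found in the camera images.
- cabinet: Fixed grey plastic bench cabinet, 240 x 240 x 120 mm high, front towards the robot (its -x). Origin: centre of its underside, on the bench; x front to back, y to the left seen from the robot, z up. Position and yaw vary. On its top (z = 120 mm), about 100 mm behind the front, stand the jar on one side and the bowl on the other; on the top front edge stand the two ears of the lock.
- lock (a point): Centre of the eyelet row, at cabinet x = -126, y = 0, z = 150 mm, axes as the cabinet's. Two fixed upright steel ears, 8 mm thick, their inner faces at y = +-12 and outer faces at y = +-20 mm, run from cabinet x = -144 to -80 mm and up to z = 164 mm. Each has a 14 mm hole along y, centred on the y axis through this point.
- drawer (a joint): Opening of the top drawer, m: 0 shut, 0.12 most, starts 0.06 to 0.11. Slides out along cabinet -x, stays where left (2.5 N friction), stops dead at 0. Its front panel is 232 mm wide, z 60 to 118 mm, outer face (shut) at cabinet x = -132 mm. A steel tongue, 8 mm thick (y), 28 mm wide (x), rises from its middle to z = 165 mm; its 16 mm eyelet is in line between the ears only when shut.
- drawer_bar (a point): Middle of the drawer's steel bar handle: a horizontal bar about 10 mm thick, 100 mm long along the cabinet's y, 35 mm out from the panel (41 mm before the lock's axis when shut), 102 mm above the bench. Moves with the drawer; push here to shut it.
- rack: Fixed grey plastic pin rack, 75 (x) x 168 (y) x 63 mm high, left or right of the cabinet, yaw varies. Origin: centre of its underside; open front faces its -x. Three bays at y = -54, 0, 54 mm, each 28 mm wide and high, floor at z = 30 mm, roofed all along, closed at the back. In each lies one pin, square grip inside at the back, shank pointing out of the front over the bench.
- pin: The pin to use: plain steel, 100 to 200 g, 20 x 20 x 40 mm square grip, round shank 10 mm thick, 66 mm long (last 8 mm tapered to 5 mm). Origin: at the shoulder (shank meets grip), under the grip; axis at local z = 10 mm; shank along -x, grip to x = +40 mm. Lies level on its grip. In the rack (bay varies) its last 39 mm or so stick out, axis 40 mm above the bench: thin and far out.
- pin_mid (a point): Point on the pin's axis, 20 mm from the shoulder along the shank; comes to lock when the pin is home (from either side).
- pin_tip (a point): Tip of the pin's shank, on its axis, 66 mm from the shoulder.
- pin_grip (a point): Centre of the pin's square grip, on its axis, 20 mm behind the shoulder.
- pin_short: Like the pin, but with a shank only 38 mm long (about 11 mm sticks out of the rack). Same origin and axes. Too short: leave it in the rack.
- pin_thick: Like the pin, but with a shank 18 mm in diameter. Same origin and axes. Too thick: leave it in the rack.
- jar: Green plastic screw jar with screw-top lid, 70 mm in diameter, 130 mm tall, loose on the cabinet's top, about 72 mm left or right of the lock (which varies) and 100 mm behind the front. It stands in the way of a gripper on that side. Origin: centre of its underside.
- bowl: White ceramic bowl, 84 mm in diameter, 42 mm high, loose on the cabinet's top on the side away from the jar; low enough to reach over. Origin: centre of its underside.
- vice: Fixed bench vice, 140 (x) x 120 (y) x 123 mm high, on the side of the bench away from the rack. Origin: centre of its underside.
- mallet: Orange mallet lying down, 290 mm long, head 54 mm in diameter, between the robot and the task. Loose bystander. Origin near its middle, on the bench; head along +x.
- tape: Black tape measure, 70 x 65 x 36 mm, loose bystander near the robot. Origin: centre of its underside.
- socket: Steel socket standing on the bench, 26 mm in diameter, 42 mm high, between the robot and the cabinet. Loose bystander. Origin: centre of its underside.
- wrench: Stainless pipe wrench lying flat, 225 mm long, 24 mm high, beside the cabinet towards the back. Loose bystander. Origin near its middle.
- driver: Screwdriver lying on the bench beside the cabinet towards the back. Loose bystander. Origin near its middle.

How it is judged:
By the outcome, as a careful person would: the job done as asked, in the order asked, and still so for the second after the job is handed in, with the robot touching nothing.
It also fails if it takes over 72 s, if anything falls off the work surface, if the arm or the gripper's body presses on something with over 40 N, if the wrist force passes 120 N, or if a joint passes its speed limit or range.

## Robot

A 6-joint arm with a two-finger parallel gripper is mounted at the origin on the work surface. World frame = base frame: x ahead of the robot, y to its left, z up, the work surface at z = 0. Lengths are in mm, angles in rad, forces in N, time in s.
With the tool pointing down it reaches from about 350 to 875 mm from the base axis. Payload 4.2 kg.
Tool frame: the origin (TCP) lies at the very end of the fingers, on their centre line; the grasp point (between the pads) lies 19 mm behind it; y points along the fingers, z is the direction in which the jaws open and shut, and the axes are right-handed (so a half turn about y gives the same grasp; the last joint's range is limited). The gripper opens to 85 mm and grips with 20 to 120 N. Pads are 22 mm wide; open, the fingers measure 114 mm over their backs; the gripper's body (76 mm by 85 mm) begins 54 mm behind the grasp point. The pads swing forward as they close: fully open they stand 13 mm farther back than shut.
Start: joints at [1.472, 0.385, 0.008, 0, -1.194, -0.259], TCP at [218.851, 585.409, 231.312] pointing down, gripper open.
Joint ranges: [-3.14, 3.14], [-1.21, 2.06], [-1.07, 1.41], [-3.16, 2.05], [-2.99, -0.16], [-3.1, 3.1]. Speed limits (rad/s): [2.79, 2.79, 3.14, 3.14, 3.14, 3.14].

## Interface

Orientations are given as a unit quaternion [x, y, z, w].
In Python, from bench import arm gives the robot as it stands.
- The arm moves only by the shell command python3 -m creep 'ROWS'. ROWS is JSON, a list of rows, each an object with "delta_pos": the shift along the tool's x, y, z in mm, a list of three; "rot": the turn, a rotation vector about the tool's x, y, z in rad, a list of three; "jaw": the finger opening in mm, from 0 to 85.4. A call has exactly 10 rows; each row shifts and turns the commanded pose from where the row before left it, along the tool's axes as they then stand; what a row does not reach is not made up. A row lasts 1/12 s, in which the tool goes at most 41.7 mm and 7.16 degrees, less where a joint would pass 70% of its speed; a pose out of reach is approached as far as the arm can. A call is refused whole if a number of a shift passes 41.7 or a number of a turn 0.125, either way. A call with a gripper value outside its range is refused whole. The fingers move at their own pace and stop on an object; the grip force is fixed at half the most. Time passes only in rows, so rows that do not move let the fingers close, or fill a call up. It gives the time, the measured TCP pose, the force and the opening at its end, in the units of the state.
- arm.read_state(): the state, without advancing time (a new reading comes with each control period).
- arm.get_image(name): name is "side" or "top" or "wrist"; returns the picture (384x512x3 uint8, red, green, blue); there is no depth.
- arm.calibration(name): a dict with "intrinsics" (3x3 intrinsics, pixels), "R" (3x3) and "t" (3): a world point X has camera coordinates R X + t. Camera axes: x right, y down, z forward; pixel columns grow to the right and rows downward; lengths in mm; the calibration is good to about 2 mm. The wrist camera is an equidistant fisheye: a pixel r from the principal point sees the ray r / f radians off the axis. A picture is of the moment at which its call begins: read the wrist's pose just before it. calibration takes no time and is no camera call; for the wrist camera it gives the pose at the moment of the call.
- arm.job_done(): hands the job in, once; it reports no verdict.
Trained networks look in the newest picture that a camera, given by its name, has taken for a name from the list of things; names that differ only in an ending like _2 or _b are one class to them, and where a whole thing is asked for, a point or a joint stands for the part that bears it (a point fixed in the world has none). Each returns a list of dicts, best first, with "p" (0 to 1); they miss things now and then, are a little off and sometimes report something else, mostly with a low value. They report only what shows in the picture. A call takes as long as a camera call.
- arm.find_in(camera, target): "location" ([column, row] in pixels, amid what is visible of it).
- arm.masks_of(camera, target): "pixels" (384x512 bool, what is visible of it) and "location" ([column, row] in pixels, amid what is visible of it).
The state is a dict: "clock": time; "joints": joint angles; "joint_vel": joint speeds; "joint_efforts": joint torques, N m; "position": TCP position; "ee_rot": TCP orientation; "contact_force": force on the tool from outside, world axes, zero at the start; "wrist_torque": the same for the moment, N m; "gripper_width": finger opening in mm.
Only numpy, scipy, OpenCV 4.12 (cv2) and the standard library are available. Lean on these libraries where they do the work, as an engineer would, in place of code of your own. Each camera call takes 0.05 s, during which the arm holds its last target. There are 200 camera calls.

## Working session

There is one attempt and no reset: what is moved stays moved. The work goes in short steps, Python scripts to look and compute and a shell command to move; the robot and the scene stay as the last step left them, time stands still between calls to the robot, and variables do not carry over. Pictures are saved under pics/ and viewed, about 8 in all and at most 12, crops included, and the job is handed in when it is done.

```bash
ls; mkdir -p pics; python3 - <<'E'
from bench import arm
import cv2,numpy as np
s=arm.read_state()
print({k:np.round(v,3).tolist() for k,v in s.items()})
a=arm.get_image("top");b=arm.get_image("side")
cv2.imwrite("pics/top0.png",a[:,:,::-1]);cv2.imwrite("pics/side0.png",b[:,:,::-1])
for n in("top","side","wrist"):
    c=arm.calibration(n);print(n,np.round(c["intrinsics"],1).tolist(),np.round(c["R"],4).tolist(),np.round(c["t"],1).tolist(), (-np.array(c["R"]).T@np.array(c["t"])).round())
for t in("cabinet","lock","drawer_bar","rack","pin","pin_tip","pin_short","pin_thick","jar","bowl","vice","mallet","socket","drawer"):
    for n in("top","side"):
        print(t,n,[(np.round(d["location"],1).tolist(),round(d["p"],2)) for d in arm.find_in(n,t)[:3]])
E
```

```text
pics
{'clock': 0.0, 'joints': [1.472, 0.386, 0.007, -0.0, -1.194, -0.259], 'joint_vel': [0.001, 0.0, 0.001, 0.001, 0.0, 0.0], 'joint_efforts': [0.001, -39.229, 18.84, 4.186, -0.005, 0.0], 'position': [218.65, 584.881, 230.224], 'ee_rot': [-0.126, -0.695, 0.697, 0.126], 'contact_force': [-0.463, 0.474, -0.385], 'wrist_torque': [-0.006, 0.028, -0.028], 'gripper_width': 85.396}
top [[384.7, 0.0, 257.1], [0.0, 384.7, 192.5], [0.0, 0.0, 1.0]] [[-0.0019, -0.9999, -0.0121], [-0.9948, 0.0031, -0.1018], [0.1018, 0.0119, -0.9947]] [10.5, 535.7, 1115.9] [ 419.   -4. 1165.]
side [[359.7, 0.0, 260.1], [0.0, 359.7, 190.5], [0.0, 0.0, 1.0]] [[-0.8788, -0.4769, -0.0144], [-0.3467, 0.6589, -0.6675], [0.3278, -0.5816, -0.7444]] [486.4, 264.1, 803.1] [256. 525. 781.]
wrist [[297.3, 0.0, 258.6], [0.0, 297.3, 194.5], [0.0, 0.0, 1.0]] [[-0.3503, -0.9366, 0.0014], [-0.8901, 0.3333, 0.3108], [-0.2916, 0.1076, -0.9505]] [625.4, -40.2, 380.0] [294. 558. 373.]
cabinet top [([278.0, 139.7], 0.86)]
cabinet side [([225.4, 175.4], 0.76)]
lock top [([124.6, 201.4], 0.52), ([246.0, 114.1], 0.39)]
lock side [([219.4,
[... 314 characters left out ...]
p []
pin_tip side [([180.4, 357.6], 0.58), ([222.9, 130.4], 0.29)]
pin_short top []
pin_short side [([144.7, 299.6], 0.21)]
pin_thick top [([140.5, 209.4], 0.54)]
pin_thick side [([181.3, 358.2], 0.61), ([201.9, 334.8], 0.48)]
jar top [([248.6, 115.6], 0.67)]
jar side [([191.8, 153.7], 0.55)]
bowl top [([300.0, 109.3], 0.8), ([152.4, 150.8], 0.72)]
bowl side [([221.9, 129.1], 0.81), ([381.7, 186.6], 0.15)]
vice top [([374.5, 189.5], 0.75)]
vice side [([312.9, 140.6], 0.89)]
mallet top [([168.8, 275.4], 0.78), ([274.6, 248.3], 0.65)]
mallet side [([310.3, 355.8], 0.69)]
socket top []
socket side []
drawer top [([281.3, 172.8], 0.7)]
drawer side [([261.0, 180.1], 0.64), ([333.5, 227.7], 0.39)]
```

```bash
python3 - <<'E'
import cv2
a=cv2.imread("pics/top0.png");b=cv2.imread("pics/side0.png")
cv2.imwrite("pics/topc.png",cv2.resize(a[60:320,90:460],None,fx=2.16,fy=2.16,interpolation=cv2.INTER_CUBIC))
cv2.imwrite("pics/sidec.png",cv2.resize(b[60:384,100:420],None,fx=1.85,fy=1.85,interpolation=cv2.INTER_CUBIC))
E
```

```text
(no output)
```

View pics/topc.png

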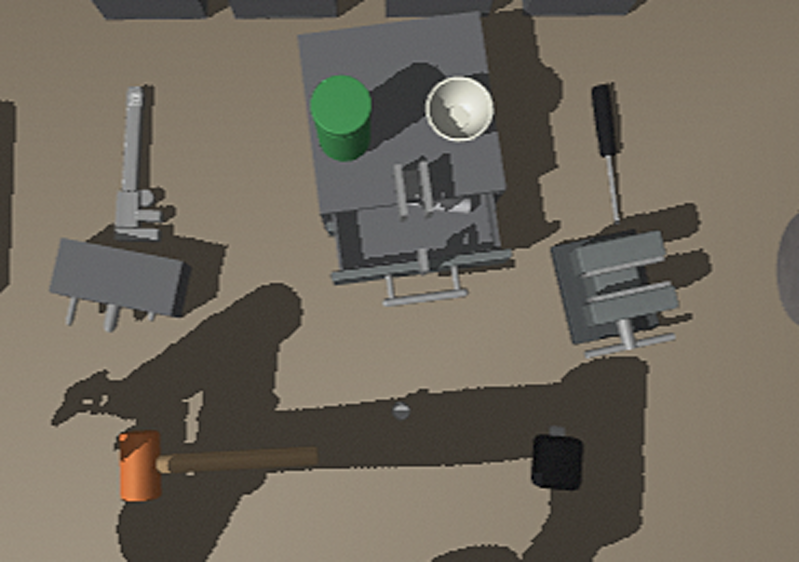

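View pics/sidec.png

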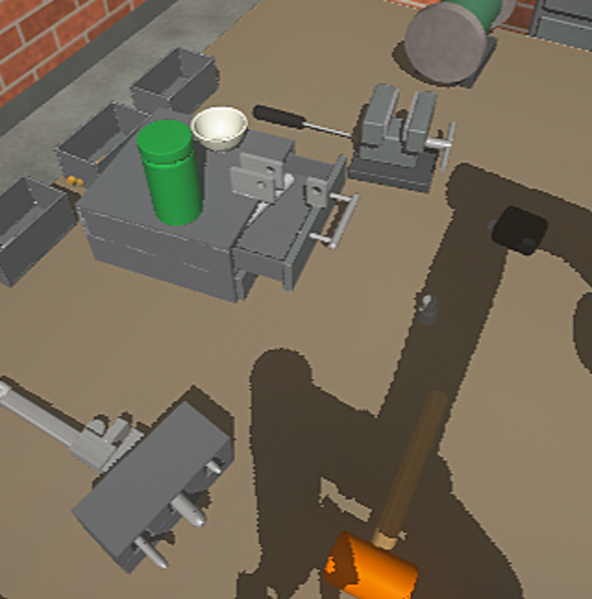

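The top crop shows the cabinet, with the jar on its left (crop 340,120) and the bowl on its right (460,108), so the pin goes in from the right (-y). The rack is on the left. The long thin pin is in its leftmost bay (77,298 to 70,323), with the thick one in the middle and the short one on the right. The bar runs from (388,303) to (466,293). The side crop agrees.

```bash
cat > h.py <<'E'
from bench import arm
import numpy as np, cv2
from scipy.spatial.transform import Rotation as Ro
def ray(cam,px,cal=None):
    c=cal or arm.calibration(cam);K=np.array(c["intrinsics"]);R=np.array(c["R"]);t=np.array(c["t"])
    u=(px[0]-K[0,2])/K[0,0];v=(px[1]-K[1,2])/K[1,1]
    if cam=="wrist":
        r=np.hypot(u,v)+1e-12;d=np.array([u/r*np.sin(r),v/r*np.sin(r),np.cos(r)])
    else: d=np.array([u,v,1.])
    return -R.T@t,R.T@d
def onz(cam,px,z,cal=None):
    o,d=ray(cam,px,cal);return o+d*(z-o[2])/d[2]
def proj(cam,X,cal=None):
    c=cal or arm.calibration(cam);K=np.array(c["intrinsics"]);p=np.array(c["R"])@np.array(X,float)+np.array(c["t"])
    if cam=="wrist":
        r=np.hypot(p[0],p[1])+1e-12;a=np.arctan2(r,p[2]);u,v=p[0]/r*a,p[1]/r*a
    else:u,v=p[0]/p[2],p[1]/p[2]
    return np.array([K[0,0]*u+K[0,2],K[1,1]*v+K[1,2]])
def pose():
    s=arm.read_state();return np.array(s["position"]),Ro.from_quat(s["ee_rot"]),s
def go(target,zdir=None):
    """tool rotvec to point down with jaw axis along zdir (nearest of +-), then tool-frame shift after the turn"""
    p,R,s=pose();R2=R
    if zdir is not None:
        z=np.array([*zdir[:2],0.]);z/=np.linalg.norm(z)
        if z@R.as_matrix()[:,2]<0:z=-z
        y=np.array([0,0,-1.]);R2=Ro.from_matrix(np.c_[np.cross(y,z),y,z])
    rv=(R.inv()*R2).as_rotvec()
    sh=R2.inv().apply(np.array(target)-p)
    print("turn",rv.round(4),"shift(after turn)",sh.round(1),"j6",round(s["joints"][5],2))
def st():
    p,R,s=pose();print("t",round(s["clock"],2),"p",p.round(1),"F",np.round(s["contact_force"],1),"w",round(s["gripper_width"],1));print(R.as_matrix().round(3).tolist())
E
python3 - <<'E'
from h import *
st()
f=lambda u,v,z:onz("top",(90+u/2.16,60+v/2.16),z).round(1)
for n,u,v,z in [("cBL",299,35,120),("cBR",480,12,120),("cFR",505,188,120),("cFL",322,213,120),("earL back",397,166,164),("earL front",405,218,164),("earR back",424,160,164),("earR front",431,212,164),("barL",388,303,104),("barR",466,293,104),("pinroot",77,298,42),("pintip",70,323,42),("rBL",63,239,63),("rFL",50,290,63),("rBR",190,262,63),("rFR",183,315,63),("panelR",512,255,118),("panelL",333,277,118),("thick tip",110,330,42),("jar",341,103,250),("bowl",459,108,162),("socket",401,410,42),("mallet",140,470,54),("malend",316,458,20)]:
    print(n,f(u,v,z))
E
```

```text
t 1.5 p [218.8 585.4 231.3] F [0.1 1.1 0.4] w 84.9
[[-0.937, 0.0, -0.35], [0.35, 0.0, -0.937], [-0.0, -1.0, -0.0]]
cBL [856.2  88.3 120. ]
cBR [ 885.7 -148.1  120. ]
cFR [ 651.7 -176.1  120. ]
cFL [620.4  57.6 120. ]
earL back [670.1 -37.1 164. ]
earL front [605.3 -46.4 164. ]
earR back [677.4 -70.3 164. ]
earR front [612.6 -78.2 164. ]
barL [506.2 -26.4 104. ]
barR [ 518.8 -126.3  104. ]
pinroot [519.3 395.8  42. ]
pintip [485.3 404.2  42. ]
rBL [597.3 409.8  63. ]
rFL [528.3 424.9  63. ]
rBR [565.4 237.8  63. ]
rFR [494.3 245.8  63. ]
panelR [ 565.7 -183.6  118. ]
panelL [538.3  43.5 118. ]
thick tip [475.6 349.4  42. ]
jar [721.6  28.7 250. ]
bowl [ 743.5 -114.3  162. ]
socket [367.7 -44.3  42. ]
mallet [290.4 300.6  54. ]
malend [302.3  70.7  20. ]
```

```bash
python3 -c "
from h import *
go([472.8,-81.5,231],[-.128,.992])"
```

```text
turn [ 0.     -0.4861 -0.    ] shift(after turn) [-1.665e+02  3.000e-01  6.939e+02] j6 -0.26
```

```bash
python3 -m creep '[{"delta_pos":[0,0,0],"rot":[0,-0.1215,0],"jaw":0},{"delta_pos":[0,0,0],"rot":[0,-0.1215,0],"jaw":0},{"delta_pos":[0,0,0],"rot":[0,-0.1215,0],"jaw":0},{"delta_pos":[0,0,0],"rot":[0,-0.1215,0],"jaw":0},{"delta_pos":[-9,0,38],"rot":[0,0,0],"jaw":0},{"delta_pos":[-9,0,38],"rot":[0,0,0],"jaw":0},{"delta_pos":[-9,0,38],"rot":[0,0,0],"jaw":0},{"delta_pos":[-9,0,38],"rot":[0,0,0],"jaw":0},{"delta_pos":[-9,0,38],"rot":[0,0,0],"jaw":0},{"delta_pos":[-9,0,38],"rot":[0,0,0],"jaw":0}]'
python3 -m creep '[{"delta_pos":[-9,0,38],"rot":[0,0,0],"jaw":0},{"delta_pos":[-9,0,38],"rot":[0,0,0],"jaw":0},{"delta_pos":[-9,0,38],"rot":[0,0,0],"jaw":0},{"delta_pos":[-9,0,38],"rot":[0,0,0],"jaw":0},{"delta_pos":[-9,0,38],"rot":[0,0,0],"jaw":0},{"delta_pos":[-9,0,38],"rot":[0,0,0],"jaw":0},{"delta_pos":[-9,0,38],"rot":[0,0,0],"jaw":0},{"delta_pos":[-9,0,38],"rot":[0,0,0],"jaw":0},{"delta_pos":[-9,0,38],"rot":[0,0,0],"jaw":0},{"delta_pos":[-9,0,38],"rot":[0,0,0],"jaw":0}]'
python3 -c "
from h import *
go([472.8,-81.5,85],[-.128,.992])
im=arm.get_image('wrist');cv2.imwrite('pics/w1.png',cv2.resize(im[:,:,::-1],None,fx=1.5,fy=1.5))
for t in('drawer_bar','lock'):print(t,[(np.round(d['location'],1).tolist(),round(d['p'],2)) for d in arm.find_in('wrist',t)[:3]])
print(proj('wrist',[512.5,-76.4,102]),proj('wrist',[628,-60.3,150]))
"
```

```text
clock: 2.33
position: [301.8, 364.4, 231.5]
ee_rot: [-0.045, 0.706, -0.705, 0.046]
contact_force: [0.8, -0.4, 0.0]
gripper_width: -0.1
clock: 3.17
position: [439.7, -1.1, 231.8]
ee_rot: [-0.045, 0.706, -0.706, 0.046]
contact_force: [1.3, 0.9, -0.2]
gripper_width: -0.1
turn [ 0.0003  0.0002 -0.0014] shift(after turn) [-22.5 146.8  84. ] j6 1.33
drawer_bar [([338.1, 45.8], 0.68)]
lock [([342.7, 47.9], 0.86)]
[348.62780262 121.97251083] [363.91647375 -15.19303177]
```

View pics/w1.png

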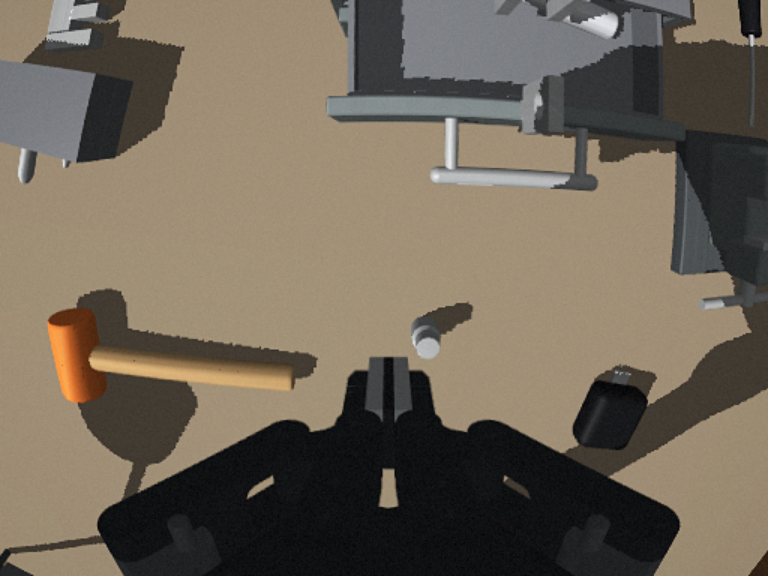

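```bash
python3 -m creep '[{"delta_pos":[-7,0,28],"rot":[0,0,0],"jaw":0},{"delta_pos":[-7,0,28],"rot":[0,0,0],"jaw":0},{"delta_pos":[-7,0,26],"rot":[0,0,0],"jaw":0},{"delta_pos":[0,36,0],"rot":[0,0,0],"jaw":0},{"delta_pos":[0,36,0],"rot":[0,0,0],"jaw":0},{"delta_pos":[0,36,0],"rot":[0,0,0],"jaw":0},{"delta_pos":[0,36,0],"rot":[0,0,0],"jaw":0},{"delta_pos":[-10,0,0],"rot":[0,0,0],"jaw":0},{"delta_pos":[-10,0,0],"rot":[0,0,0],"jaw":0},{"delta_pos":[-4,0,0],"rot":[0,0,0],"jaw":0}]'
python3 -m creep '[{"delta_pos":[-8,0,0],"rot":[0,0,0],"jaw":0},{"delta_pos":[-8,0,0],"rot":[0,0,0],"jaw":0},{"delta_pos":[-8,0,0],"rot":[0,0,0],"jaw":0},{"delta_pos":[-8,0,0],"rot":[0,0,0],"jaw":0},{"delta_pos":[-8,0,0],"rot":[0,0,0],"jaw":0},{"delta_pos":[-8,0,0],"rot":[0,0,0],"jaw":0},{"delta_pos":[-8,0,0],"rot":[0,0,0],"jaw":0},{"delta_pos":[-4,0,0],"rot":[0,0,0],"jaw":0},{"delta_pos":[0,0,0],"rot":[0,0,0],"jaw":0},{"delta_pos":[0,0,0],"rot":[0,0,0],"jaw":0}]'
python3 -c "
from h import *
st();go(np.r_[np.array([628,-60.3])-41*np.array([.992,.128]),85],[-.128,.992])"
```

```text
clock: 4.15
position: [498.7, -73.6, 89.5]
ee_rot: [0.044, -0.705, 0.706, -0.048]
contact_force: [0.8, 0.2, 0.5]
gripper_width: 0.3
clock: 4.98
position: [555.2, -66.9, 87.2]
ee_rot: [-0.045, 0.706, -0.706, 0.046]
contact_force: [-0.8, 0.1, -0.0]
gripper_width: 0.3
t 4.98 p [555.2 -66.9  87.2] F [-0.8  0.1 -0. ] w 0.3
[[-0.992, 0.002, 0.128], [-0.128, 0.0, -0.992], [-0.002, -1.0, -0.0]]
turn [ 0.     -0.     -0.0021] shift(after turn) [-32.1   2.2   2.8] j6 1.53
```

```bash
python3 -m creep '[{"delta_pos":[-2,0,0],"rot":[0,0,0],"jaw":0},{"delta_pos":[-2,0,0],"rot":[0,0,0],"jaw":0},{"delta_pos":[-2,0,0],"rot":[0,0,0],"jaw":0},{"delta_pos":[-2,0,0],"rot":[0,0,0],"jaw":0},{"delta_pos":[-2,0,0],"rot":[0,0,0],"jaw":0},{"delta_pos":[-1,0,0],"rot":[0,0,0],"jaw":0},{"delta_pos":[-1,0,0],"rot":[0,0,0],"jaw":0},{"delta_pos":[-1,0,0],"rot":[0,0,0],"jaw":0},{"delta_pos":[-1,0,0],"rot":[0,0,0],"jaw":0},{"delta_pos":[0,0,0],"rot":[0,0,0],"jaw":0}]'
```

```text
clock: 5.82
position: [568.1, -65.3, 87.2]
ee_rot: [-0.045, 0.706, -0.706, 0.045]
contact_force: [-2.5, 0.7, -0.1]
gripper_width: 0.2
```

```bash
python3 -m creep '[{"delta_pos":[-0.6,0,0],"rot":[0,0,0],"jaw":0},{"delta_pos":[-0.6,0,0],"rot":[0,0,0],"jaw":0},{"delta_pos":[-0.6,0,0],"rot":[0,0,0],"jaw":0},{"delta_pos":[-0.6,0,0],"rot":[0,0,0],"jaw":0},{"delta_pos":[-0.6,0,0],"rot":[0,0,0],"jaw":0},{"delta_pos":[-0.6,0,0],"rot":[0,0,0],"jaw":0},{"delta_pos":[-0.6,0,0],"rot":[0,0,0],"jaw":0},{"delta_pos":[-0.6,0,0],"rot":[0,0,0],"jaw":0},{"delta_pos":[0,0,0],"rot":[0,0,0],"jaw":0},{"delta_pos":[0,0,0],"rot":[0,0,0],"jaw":0}]'
```

```text
clock: 6.65
position: [572.8, -64.6, 87.3]
ee_rot: [-0.045, 0.706, -0.706, 0.045]
contact_force: [-2.1, -0.1, -0.3]
gripper_width: -0.4
```

```bash
python3 -m creep '[{"delta_pos":[-0.6,0,0],"rot":[0,0,0],"jaw":0},{"delta_pos":[-0.6,0,0],"rot":[0,0,0],"jaw":0},{"delta_pos":[-0.6,0,0],"rot":[0,0,0],"jaw":0},{"delta_pos":[-0.6,0,0],"rot":[0,0,0],"jaw":0},{"delta_pos":[-0.6,0,0],"rot":[0,0,0],"jaw":0},{"delta_pos":[-0.6,0,0],"rot":[0,0,0],"jaw":0},{"delta_pos":[0,0,0],"rot":[0,0,0],"jaw":0},{"delta_pos":[0,0,0],"rot":[0,0,0],"jaw":0},{"delta_pos":[0,0,0],"rot":[0,0,0],"jaw":0},{"delta_pos":[0,0,0],"rot":[0,0,0],"jaw":0}]'
python3 -c "
from h import *
im=arm.get_image('top')
cv2.imwrite('pics/t2.png',cv2.resize(im[90:220,180:340,::-1],None,fx=4,fy=4,interpolation=cv2.INTER_CUBIC))"
```

```text
clock: 7.48
position: [573.8, -64.6, 87.2]
ee_rot: [0.047, -0.706, 0.706, -0.043]
contact_force: [-8.3, 0.9, 3.8]
gripper_width: 0.0
```

View pics/t2.png

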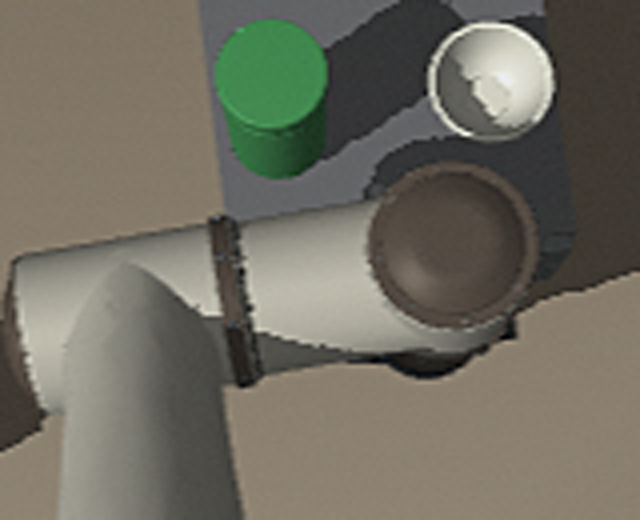

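```bash
python3 -m creep '[{"delta_pos":[15,0,0],"rot":[0,0,0],"jaw":0},{"delta_pos":[25,0,0],"rot":[0,0,0],"jaw":0},{"delta_pos":[30,0,0],"rot":[0,0,0],"jaw":0},{"delta_pos":[20,-25,0],"rot":[0,0,0],"jaw":0},{"delta_pos":[0,-35,0],"rot":[0,0.1,0],"jaw":0},{"delta_pos":[0,-30,0],"rot":[0,0.1,0],"jaw":0},{"delta_pos":[0,0,0],"rot":[0,0.11,0],"jaw":0},{"delta_pos":[0,0,-40],"rot":[0,0,0],"jaw":0},{"delta_pos":[0,0,-40],"rot":[0,0,0],"jaw":30},{"delta_pos":[0,0,-40],"rot":[0,0,0],"jaw":40}]'
python3 -c "
from h import *
st();go([425,411,150],[.183,.983])
im=arm.get_image('wrist');cv2.imwrite('pics/w2.png',cv2.resize(im[:,:,::-1],None,fx=1.5,fy=1.5))"
```

```text
clock: 8.37
position: [510.7, 43.7, 178.9]
ee_rot: [0.067, 0.705, -0.703, -0.063]
contact_force: [0.0, 0.0, -0.1]
gripper_width: 23.2
t 8.37 p [510.7  43.7 178.9] F [ 0.   0.  -0.1] w 23.2
[[-0.983, 0.006, -0.182], [0.182, 0.002, -0.983], [-0.006, -1.0, -0.003]]
turn [ 0.0028  0.0007 -0.0057] shift(after turn) [ 151.4   28.9 -345.4] j6 0.98
```

View pics/w2.png

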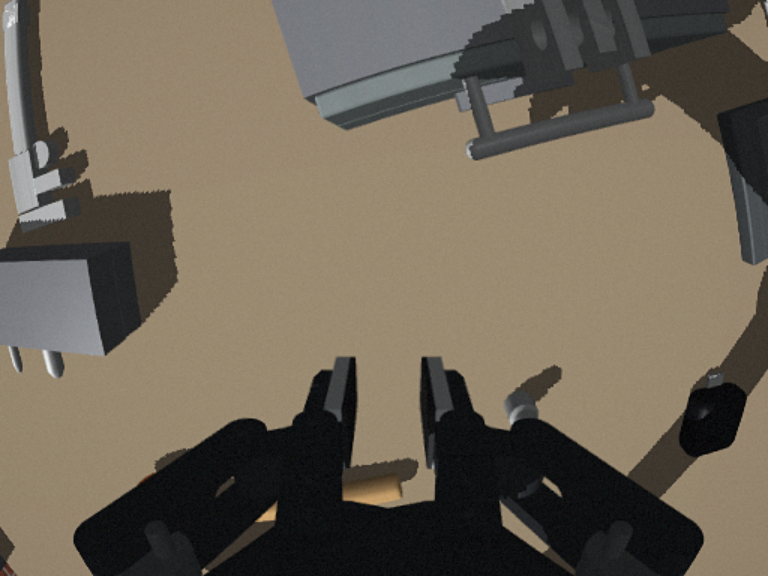

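```bash
python3 -m creep '[{"delta_pos":[15,0,-35],"rot":[0,0,0],"jaw":40},{"delta_pos":[15,0,-35],"rot":[0,0,0],"jaw":40},{"delta_pos":[15,3,-35],"rot":[0,0,0],"jaw":40},{"delta_pos":[15,3,-35],"rot":[0,0,0],"jaw":40},{"delta_pos":[15,3,-35],"rot":[0,0,0],"jaw":40},{"delta_pos":[15,4,-35],"rot":[0,0,0],"jaw":40},{"delta_pos":[15,4,-34],"rot":[0,0,0],"jaw":40},{"delta_pos":[15,4,-34],"rot":[0,0,0],"jaw":40},{"delta_pos":[15,4,-34],"rot":[0,0,0],"jaw":40},{"delta_pos":[15,4,-33],"rot":[0,0,0],"jaw":40}]'
python3 -c "
from h import *
st()
im=arm.get_image('wrist');cv2.imwrite('pics/w3.png',cv2.resize(im[40:290,120:400,::-1],None,fx=2.4,fy=2.4,interpolation=cv2.INTER_CUBIC))
c=arm.calibration('wrist')
import json;json.dump({k:np.array(v).tolist() for k,v in c.items()},open('c3.json','w'))
for t in('pin','pin_tip','pin_thick'):print(t,[(np.round(d['location'],1).tolist(),round(d['p'],2),onz('wrist',d['location'],40,c).round(1).tolist()) for d in arm.find_in('wrist',t)[:3]])"
```

```text
clock: 9.25
position: [423.9, 412.2, 149.1]
ee_rot: [0.065, 0.706, -0.703, -0.063]
contact_force: [0.1, 0.2, 0.5]
gripper_width: 39.9
t 9.25 p [423.9 412.2 149.1] F [0.1 0.2 0.5] w 39.9
[[-0.984, 0.003, -0.18], [0.18, 0.004, -0.984], [-0.002, -1.0, -0.004]]
pin [([250.9, 98.8], 0.9, [505.6, 411.6, 40.0])]
pin_tip [([250.7, 97.7], 0.64, [506.6, 411.6, 40.0])]
pin_thick [([317.1, 99.3], 0.98, [496.5, 356.9, 40.0])]
```

View pics/w3.png

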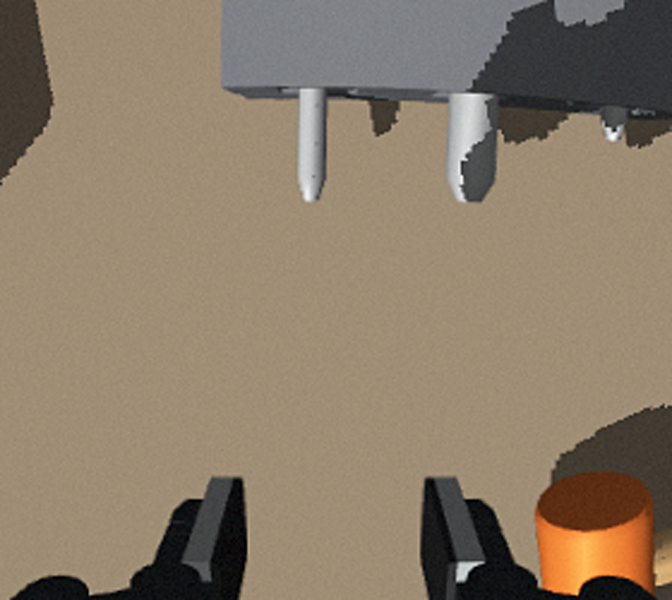

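```bash
python3 -c "
from h import *
import json;c=json.load(open('c3.json'))
f=lambda u,v,z:onz('wrist',(120+u/2.4,40+v/2.4),z,c)
tip=f(311,201,40);root=f(313,90,41);print(tip,root, np.linalg.norm(root-tip))
print('thick',f(470,201,38),'rFL',f(222,92,63),'short',f(613,138,40))
d=(root-tip)[:2];d/=np.linalg.norm(d);print(d)
print('finger mid px',(proj('wrist',pose()[0],c)-[120,40])*2.4)
for dd in (.983,-.183),:
  g=tip[:2]+17*np.array(dd); go([*g,90],[.183,.983]); print(g)
"
```

```text
[485.06197304 416.44616812  40.        ] [523.34109433 408.77459886  41.        ] 39.053093376013145
thick [475.77903334 360.81352588  38.        ] rFL [526.53321185 436.60170794  63.        ] short [492.05409028 304.38581767  40.        ]
[ 0.98050304 -0.19650391]
finger mid px [369.08972207 505.46026352]
turn [ 0.0018  0.0043 -0.0011] shift(after turn) [-76.2  58.3 -17.1] j6 0.35
[501.77297304 413.33516812]
```

```bash
python3 -c "
from h import *
st();c=arm.calibration('wrist');p=pose()[0]
im=arm.get_image('wrist');cv2.imwrite('pics/w4.png',im[:,:,::-1])
st()
m=arm.masks_of('wrist','pin')
print('finger mid',proj('wrist',p,c))
for d in m[:1]:
  ys,xs=np.nonzero(d['pixels']);print(d['p'],d['location'],ys.min(),ys.max())
  for y in range(ys.min(),ys.max()+1,4):
    r=xs[ys==y];print(y,r.min(),r.max(),onz('wrist',(r.mean(),y),40,c).round(1))
"
```

```text
t 9.45 p [423.7 410.5 148.3] F [ 0.2 -0.2  0.2] w 40.6
[[-0.984, 0.001, -0.179], [0.179, 0.002, -0.984], [-0.001, -1.0, -0.002]]
t 9.5 p [423.9 409.3 148.5] F [ 0.2  0.8 -0.2] w 39.6
[[-0.984, 0.001, -0.18], [0.18, 0.001, -0.984], [-0.001, -1.0, -0.001]]
finger mid [260.76806534 253.08477037]
0.69 [249.1, 96.9] 77 123
77 243 251 [524.4 403.4  40. ]
81 242 253 [521.  403.6  40. ]
85 242 253 [517.7 404.2  40. ]
89 242 253 [514.3 404.8  40. ]
93 242 253 [511.  405.4  40. ]
97 242 253 [507.7 406.1  40. ]
101 242 253 [504.4 406.7  40. ]
105 242 253 [501.  407.3  40. ]
109 242 253 [497.7 407.9  40. ]
113 242 252 [494.5 408.9  40. ]
117 242 251 [491.2 410.   40. ]
121 243 250 [487.9 410.6  40. ]
```

```bash
python3 -m creep '[{"delta_pos":[-26,0,-4],"rot":[0,0,0],"jaw":40},{"delta_pos":[-26,0,-4],"rot":[0,0,0],"jaw":40},{"delta_pos":[-26,0,-3.5],"rot":[0,0,0],"jaw":40},{"delta_pos":[0,20,0],"rot":[0,0,0],"jaw":40},{"delta_pos":[0,20,0],"rot":[0,0,0],"jaw":40},{"delta_pos":[0,20,0],"rot":[0,0,0],"jaw":40},{"delta_pos":[0,10,0],"rot":[0,0,0],"jaw":40},{"delta_pos":[0,0,0],"rot":[0,0,0],"jaw":40},{"delta_pos":[0,0,0],"rot":[0,0,0],"jaw":40},{"delta_pos":[0,0,0],"rot":[0,0,0],"jaw":40}]'
python3 -c "
from h import *
st();c=arm.calibration('wrist');p=pose()[0]
im=arm.get_image('wrist');cv2.imwrite('pics/w5.png',cv2.resize(im[100:340,130:390,::-1],None,fx=2.4,fy=2.4,interpolation=cv2.INTER_CUBIC))
m=arm.masks_of('wrist','pin')
print('finger mid',proj('wrist',p,c))
for d in m[:1]:
  ys,xs=np.nonzero(d['pixels']);print(d['p'],d['location'],ys.min(),ys.max())
  for y in range(ys.min(),ys.max()+1,6):
    r=xs[ys==y];print(y,r.min(),r.max(),onz('wrist',(r.mean(),y),40,c).round(1))
"
```

```text
clock: 10.38
position: [503.3, 406.4, 80.0]
ee_rot: [0.065, 0.705, -0.703, -0.063]
contact_force: [-0.5, -0.3, 1.5]
gripper_width: 40.0
t 10.38 p [503.3 406.4  80. ] F [-0.5 -0.3  1.5] w 40.0
[[-0.984, 0.002, -0.181], [0.181, 0.002, -0.984], [-0.002, -1.0, -0.002]]
finger mid [260.7209862  253.08052794]
0.92 [258.3, 227.3] 208 248
208 255 265 [514.5 404.7  40. ]
214 253 267 [510.3 405.5  40. ]
220 253 267 [506.1 406.2  40. ]
226 253 267 [501.8 407.   40. ]
232 253 265 [497.5 408.5  40. ]
238 253 265 [493.  409.3  40. ]
244 254 263 [488.5 410.5  40. ]
```

View pics/w5.png

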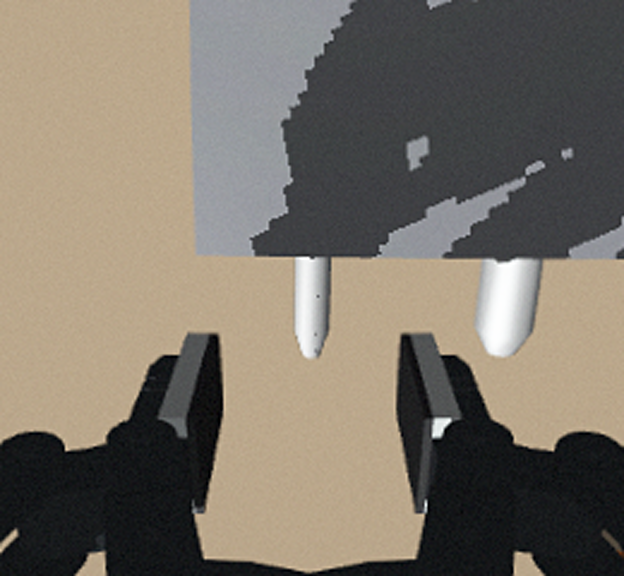

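Everything lines up: the pin runs down the crop from (312,257) to (311,357), midway between the fingers. I'll go down and grip.

```bash
python3 -m creep '[{"delta_pos":[0,20,0],"rot":[0,0,0],"jaw":40},{"delta_pos":[0,20,0],"rot":[0,0,0],"jaw":40},{"delta_pos":[0,14,0],"rot":[0,0,0],"jaw":40},{"delta_pos":[0,5,0],"rot":[0,0,0],"jaw":40},{"delta_pos":[0,0,0],"rot":[0,0,0],"jaw":0},{"delta_pos":[0,0,0],"rot":[0,0,0],"jaw":0},{"delta_pos":[0,0,0],"rot":[0,0,0],"jaw":0},{"delta_pos":[0,0,0],"rot":[0,0,0],"jaw":0},{"delta_pos":[0,0,0],"rot":[0,0,0],"jaw":0},{"delta_pos":[0,0,0],"rot":[0,0,0],"jaw":0}]'; python3 -c "
from h import *
st()"
```

```text
clock: 11.32
position: [502.9, 406.7, 20.5]
ee_rot: [0.065, 0.705, -0.703, -0.063]
contact_force: [0.0, 1.0, 2.2]
gripper_width: 8.0
t 11.32 p [502.9 406.7  20.5] F [0.  1.  2.2] w 8.0
[[-0.984, 0.002, -0.18], [0.18, 0.002, -0.984], [-0.001, -1.0, -0.002]]
```

```bash
python3 -m creep '[{"delta_pos":[0,-2,0],"rot":[0,0,0],"jaw":0},{"delta_pos":[3,0,0],"rot":[0,0,0],"jaw":0},{"delta_pos":[6,0,0],"rot":[0,0,0],"jaw":0},{"delta_pos":[10,0,0],"rot":[0,0,0],"jaw":0},{"delta_pos":[12,0,0],"rot":[0,0,0],"jaw":0},{"delta_pos":[12,0,0],"rot":[0,0,0],"jaw":0},{"delta_pos":[12,0,0],"rot":[0,0,0],"jaw":0},{"delta_pos":[12,0,0],"rot":[0,0,0],"jaw":0},{"delta_pos":[12,0,0],"rot":[0,0,0],"jaw":0},{"delta_pos":[0,0,0],"rot":[0,0,0],"jaw":0}]'; python3 -c "
from h import *
st()
im=arm.get_image('wrist');a=cv2.resize(im[100:340,130:390,::-1],None,fx=1.5,fy=1.5)
im=arm.get_image('side');b=cv2.resize(im[230:384,120:270,::-1],None,fx=2.3,fy=2.3)[:360]
im=np.zeros((360,a.shape[1]+b.shape[1],3),np.uint8);im[:,:a.shape[1]]=a;im[:b.shape[0],a.shape[1]:]=b
cv2.imwrite('pics/w6.png',im)"
```

```text
clock: 12.15
position: [421.7, 420.2, 21.1]
ee_rot: [-0.063, -0.704, 0.705, 0.064]
contact_force: [-0.4, -0.5, -1.9]
gripper_width: 7.8
t 12.15 p [421.7 420.2  21.1] F [-0.4 -0.5 -1.9] w 7.8
[[-0.984, -0.002, -0.179], [0.179, -0.001, -0.984], [0.001, -1.0, 0.002]]
```

View pics/w6.png

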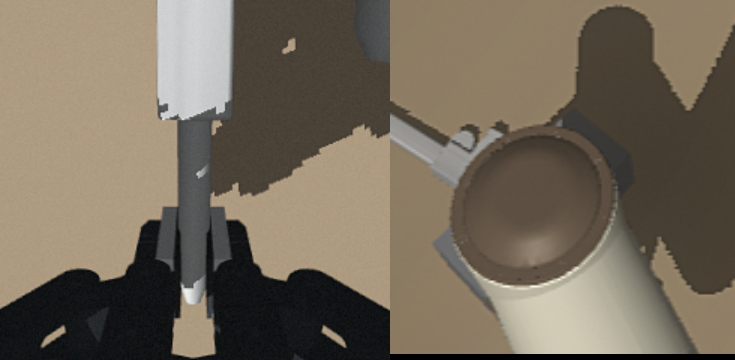

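```bash
python3 -m creep '[{"delta_pos":[0,-15,0],"rot":[0,0,0],"jaw":0},{"delta_pos":[0,-18,0],"rot":[0,0,0],"jaw":0},{"delta_pos":[0,-15,0],"rot":[0,0,0],"jaw":0},{"delta_pos":[0,0,0],"rot":[0,0,0],"jaw":0},{"delta_pos":[0,0,0],"rot":[0,0,0],"jaw":0},{"delta_pos":[0,0,0],"rot":[0,0,0],"jaw":0},{"delta_pos":[0,0,0],"rot":[0,0,0],"jaw":0},{"delta_pos":[0,0,0],"rot":[0,0,0],"jaw":0},{"delta_pos":[0,0,0],"rot":[0,0,0],"jaw":0},{"delta_pos":[0,0,0],"rot":[0,0,0],"jaw":0}]'; python3 -c "
from h import *
st();c=arm.calibration('wrist');p,R,s=pose()
X=R.as_matrix()[:,0]
im=arm.get_image('wrist');a=im[:,:,::-1].copy()
ax=p+[0,0,19]
for th in (0,.1,.2):
  d=-X*np.cos(th)+np.array([0,0,-np.sin(th)]);u=np.array([0,0,1])*np.cos(th)-X*np.sin(th)
  print(th,'shoulder topedge',proj('wrist',ax+d*48.5+u*10,c),'grip back top',proj('wrist',ax+d*88.5+u*10,c))
print('rack edge',proj('wrist',p-X*103+[0,0,63-p[2]],c))
cv2.imwrite('pics/w7.png',cv2.resize(a[30:330,110:410],None,fx=2,fy=2,interpolation=cv2.INTER_CUBIC))"
```

```text
clock: 13.08
position: [424.5, 420.0, 68.7]
ee_rot: [-0.064, -0.704, 0.705, 0.064]
contact_force: [0.5, -0.7, -1.3]
gripper_width: 8.2
t 13.08 p [424.5 420.   68.7] F [ 0.5 -0.7 -1.3] w 8.2
[[-0.984, -0.001, -0.181], [0.181, -0.001, -0.984], [0.0, -1.0, 0.001]]
0 shoulder topedge [261.6115352  181.68994753] grip back top [261.80340896  78.93552485]
0.1 shoulder topedge [261.49426333 176.71019653] grip back top [261.55794041  79.14820894]
0.2 shoulder topedge [261.38076806 173.17731947] grip back top [261.34426441  81.34124208]
rack edge [261.01948385  55.19341741]
```

View pics/w7.png

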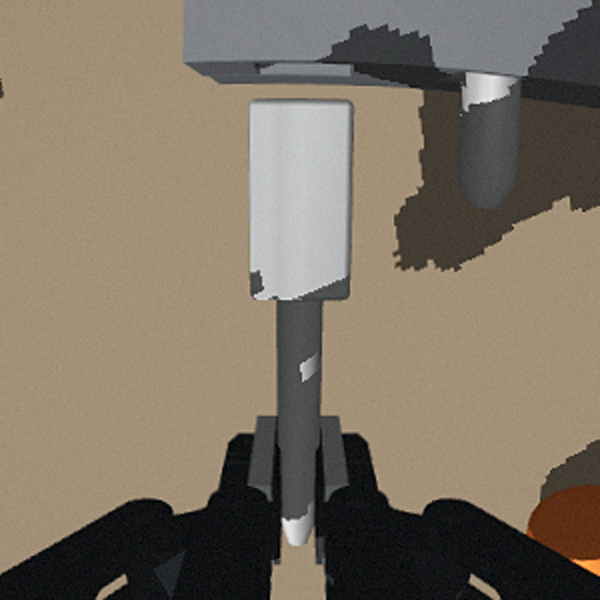

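The pin is held level, with its shoulder at crop row 299 and the back of the grip at row 100. The rack roof's front edge is at row 63. I'll lay the grip on the roof with the shank hanging over the front.

```bash
python3 -m creep '[{"delta_pos":[-16,0,0],"rot":[0,0,0],"jaw":0},{"delta_pos":[-16,0,0],"rot":[0,0,0],"jaw":0},{"delta_pos":[-16,0,0],"rot":[0,0,0],"jaw":0},{"delta_pos":[-16,0,0],"rot":[0,0,0],"jaw":0},{"delta_pos":[0,5,0],"rot":[0,0,0],"jaw":0},{"delta_pos":[0,4,0],"rot":[0,0,0],"jaw":0},{"delta_pos":[0,2,0],"rot":[0,0,0],"jaw":0},{"delta_pos":[0,1,0],"rot":[0,0,0],"jaw":0},{"delta_pos":[0,0,0],"rot":[0,0,0],"jaw":0},{"delta_pos":[0,0,0],"rot":[0,0,0],"jaw":0}]'
python3 -m creep '[{"delta_pos":[0,0.5,0],"rot":[0,0,0],"jaw":0},{"delta_pos":[0,0.5,0],"rot":[0,0,0],"jaw":0},{"delta_pos":[0,0.5,0],"rot":[0,0,0],"jaw":0},{"delta_pos":[0,0.5,0],"rot":[0,0,0],"jaw":0},{"delta_pos":[0,0,0],"rot":[0,0,0],"jaw":0},{"delta_pos":[0,0,0],"rot":[0,0,0],"jaw":0},{"delta_pos":[0,0,0],"rot":[0,0,0],"jaw":0},{"delta_pos":[0,0,0],"rot":[0,0,0],"jaw":0},{"delta_pos":[0,0,0],"rot":[0,0,0],"jaw":0},{"delta_pos":[0,0,0],"rot":[0,0,0],"jaw":0}]'
```

```text
clock: 13.97
position: [487.1, 408.9, 57.4]
ee_rot: [-0.064, -0.704, 0.704, 0.064]
contact_force: [-0.1, -0.2, -2.2]
gripper_width: 7.7
clock: 14.8
position: [487.6, 408.6, 55.3]
ee_rot: [-0.064, -0.704, 0.704, 0.064]
contact_force: [0.0, -0.0, -1.8]
gripper_width: 7.9
```

```bash
python3 -m creep '[{"delta_pos":[0,0.5,0],"rot":[0,0,0],"jaw":0},{"delta_pos":[0,0.5,0],"rot":[0,0,0],"jaw":0},{"delta_pos":[0,0.5,0],"rot":[0,0,0],"jaw":0},{"delta_pos":[0,0.5,0],"rot":[0,0,0],"jaw":0},{"delta_pos":[0,0.5,0],"rot":[0,0,0],"jaw":0},{"delta_pos":[0,0,0],"rot":[0,0,0],"jaw":0},{"delta_pos":[0,0,0],"rot":[0,0,0],"jaw":0},{"delta_pos":[0,0,0],"rot":[0,0,0],"jaw":0},{"delta_pos":[0,0,0],"rot":[0,0,0],"jaw":0},{"delta_pos":[0,0,0],"rot":[0,0,0],"jaw":0}]'
```

```text
clock: 15.63
position: [487.6, 408.8, 53.2]
ee_rot: [0.064, 0.704, -0.704, -0.064]
contact_force: [-3.6, 0.0, 3.6]
gripper_width: 8.0
```

```bash
python3 -m creep '[{"delta_pos":[0,0,0],"rot":[0,0,0],"jaw":20},{"delta_pos":[0,0,0],"rot":[0,0,0],"jaw":30},{"delta_pos":[0,0,0],"rot":[0,0,0],"jaw":40},{"delta_pos":[0,0,0],"rot":[0,0,0],"jaw":40},{"delta_pos":[0,-10,0],"rot":[0,0,0],"jaw":40},{"delta_pos":[0,-25,0],"rot":[0,0,0],"jaw":40},{"delta_pos":[-10,-25,0],"rot":[0,0,0],"jaw":40},{"delta_pos":[0,0,0],"rot":[0,0,0],"jaw":40},{"delta_pos":[0,0,0],"rot":[0,0,0],"jaw":40},{"delta_pos":[0,0,0],"rot":[0,0,0],"jaw":40}]'
python3 -c "
from h import *
st();c=arm.calibration('wrist');p,R,s=pose()
im=arm.get_image('wrist');a=im[:,:,::-1].copy()
cv2.imwrite('pics/w8.png',cv2.resize(a[30:330,110:410],None,fx=2,fy=2,interpolation=cv2.INTER_CUBIC))
X=R.as_matrix()[:,0]
d=arm.masks_of('wrist','pin')
if d:
  d=d[0];print(d['p'],d['location'])
  ys,xs=np.nonzero(d['pixels'])
  for y in range(ys.min(),ys.max()+1,6):
    r=xs[ys==y];q=onz('wrist',(r.mean(),y),78,c);print(y,r.min(),r.max(),q.round(1),(R.inv().apply(q-p)).round(1))
"
```

```text
clock: 16.47
position: [497.2, 406.6, 113.0]
ee_rot: [0.064, 0.704, -0.704, -0.064]
contact_force: [0.8, -0.5, -1.0]
gripper_width: 40.3
t 16.47 p [497.2 406.6 113. ] F [ 0.8 -0.5 -1. ] w 40.3
[[-0.983, -0.0, -0.181], [0.181, 0.0, -0.983], [0.0, -1.0, -0.0]]
0.71 [259.0, 156.9]
103 245 274 [574.8 393.   78. ] [-78.8  35.   -0.7]
109 243 276 [571.3 393.6  78. ] [-75.2  35.   -0.7]
115 243 276 [567.7 394.3  78. ] [-71.6  35.   -0.7]
121 242 276 [564.3 395.2  78. ] [-68.  35.  -1.]
127 242 276 [560.7 395.9  78. ] [-64.4  35.   -1. ]
133 242 276 [557.2 396.5  78. ] [-60.8  35.   -1. ]
139 242 276 [553.6 397.2  78. ] [-57.2  35.   -1. ]
145 243 275 [550.  397.9  78. ] [-53.5  35.   -1. ]
151 243 275 [546.4 398.5  78. ] [-49.8  35.   -1. ]
157 242 275 [542.8 399.5  78. ] [-46.1  35.   -1.3]
163 242 275 [539.1 400.2  78. ] [-42.4  35.   -1.3]
169 245 274 [535.2 399.7  78. ] [-38.6  35.   -0.1]
175 252 266 [531.6 401.2  78. ] [-34.8  35.   -1. ]
181 251 266 [527.9 402.2  78. ] [-31.   35.   -1.3]
187 251 266 [524.1 402.9  78. ] [-27.1  35.   -1.3]
193 251 266 [520.2 403.6  78. ] [-23.2  35.   -1.3]
199 251 265 [516.4 404.7  78. ] [-19.2  35.   -1.6]
205 251 265 [512.4 405.4  78. ] [-15.2  35.   -1.6]
211 251 265 [508.4 406.2  78. ] [-11.1  35.   -1.6]
217 251 265 [504.3 406.9  78. ] [-6.9 35.  -1.6]
223 252 265 [500.1 407.4  78. ] [-2.7 35.  -1.3]
229 251 265 [495.9 408.5  78. ] [ 1.6 35.  -1.6]
235 251 265 [491.6 409.3  78. ] [ 6.  35.  -1.6]
241 251 265 [487.2 410.1  78. ] [10.4 35.  -1.6]
247 251 265 [482.7 410.9  78. ] [15.  35.  -1.6]
253 253 263 [478.1 411.8  78. ] [19.7 35.  -1.6]
259 256 260 [473.5 412.6  78. ] [24.4 35.  -1.6]
```

View pics/w8.png

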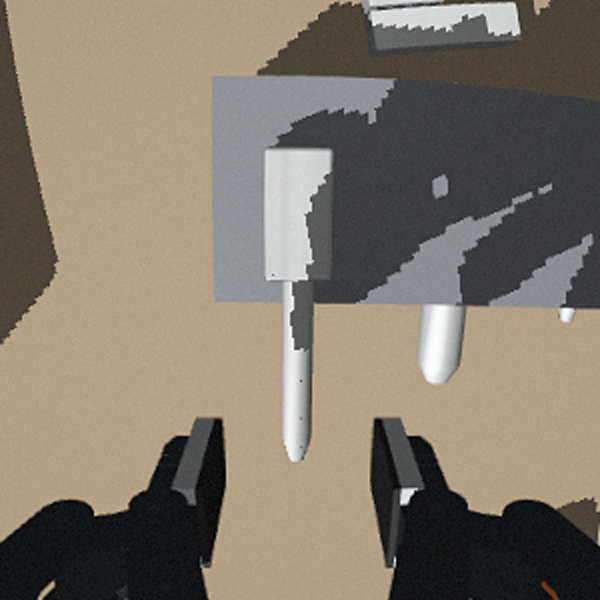

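The pin lies on the roof, grip at crop (298,215) and tip at (296,460), well inside the edges. I'll take it by the grip.

```bash
python3 -m creep '[{"delta_pos":[-20,0,0],"rot":[0,0,0],"jaw":40},{"delta_pos":[-20,0,0],"rot":[0,0,0],"jaw":40},{"delta_pos":[-19.5,0,-1],"rot":[0,0,0],"jaw":40},{"delta_pos":[0,15,0],"rot":[0,0,0],"jaw":40},{"delta_pos":[0,15,0],"rot":[0,0,0],"jaw":40},{"delta_pos":[0,10,0],"rot":[0,0,0],"jaw":40},{"delta_pos":[0,4,0],"rot":[0,0,0],"jaw":40},{"delta_pos":[0,0,0],"rot":[0,0,0],"jaw":40},{"delta_pos":[0,0,0],"rot":[0,0,0],"jaw":40},{"delta_pos":[0,0,0],"rot":[0,0,0],"jaw":40}]'
```

```text
clock: 17.4
position: [556.4, 397.7, 69.7]
ee_rot: [0.064, 0.705, -0.704, -0.064]
contact_force: [0.2, 0.6, -0.1]
gripper_width: 40.0
```

```bash
python3 -m creep '[{"delta_pos":[0,2,0],"rot":[0,0,0],"jaw":40},{"delta_pos":[0,2,0],"rot":[0,0,0],"jaw":40},{"delta_pos":[0,0,0],"rot":[0,0,0],"jaw":30},{"delta_pos":[0,0,0],"rot":[0,0,0],"jaw":20},{"delta_pos":[0,0,0],"rot":[0,0,0],"jaw":0},{"delta_pos":[0,0,0],"rot":[0,0,0],"jaw":0},{"delta_pos":[0,0,0],"rot":[0,0,0],"jaw":0},{"delta_pos":[0,0,0],"rot":[0,0,0],"jaw":0},{"delta_pos":[0,0,0],"rot":[0,0,0],"jaw":0},{"delta_pos":[0,0,0],"rot":[0,0,0],"jaw":0}]'
```

```text
clock: 18.23
position: [556.2, 397.1, 65.2]
ee_rot: [0.064, 0.704, -0.704, -0.064]
contact_force: [-0.7, -0.3, 1.5]
gripper_width: 18.5
```

```bash
python3 -m creep '[{"delta_pos":[0,-8,0],"rot":[0,0,0],"jaw":0},{"delta_pos":[0,-20,0],"rot":[0,0,0],"jaw":0},{"delta_pos":[0,-30,0],"rot":[0,0,0],"jaw":0},{"delta_pos":[0,-35,0],"rot":[0,0,0],"jaw":0},{"delta_pos":[0,-35,0],"rot":[0,0,0],"jaw":0},{"delta_pos":[0,-17,0],"rot":[0,-0.1,0],"jaw":0},{"delta_pos":[0,0,0],"rot":[0,-0.1,0],"jaw":0},{"delta_pos":[0,0,0],"rot":[0,-0.11,0],"jaw":0},{"delta_pos":[0,0,0],"rot":[0,0,0],"jaw":0},{"delta_pos":[0,0,0],"rot":[0,0,0],"jaw":0}]'
python3 -c "
from h import *
st();go([535,-72,210],[-.128,.992])"
```

```text
clock: 19.07
position: [555.8, 396.8, 209.2]
ee_rot: [0.045, -0.706, 0.706, -0.044]
contact_force: [-1.5, -0.1, -2.3]
gripper_width: 18.8
t 19.07 p [555.8 396.8 209.2] F [-1.5 -0.1 -2.3] w 18.8
[[-0.992, -0.001, 0.125], [-0.125, -0.001, -0.992], [0.001, -1.0, 0.0]]
turn [-0.0005 -0.0031  0.0011] shift(after turn) [ 80.6  -0.8 462.3] j6 0.84
```

```bash
python3 -m creep '[{"delta_pos":[20,0,20],"rot":[0,0,0],"jaw":0},{"delta_pos":[20,0,33],"rot":[0,0,0],"jaw":0},{"delta_pos":[20,0,33],"rot":[0,0,0],"jaw":0},{"delta_pos":[20,0,34],"rot":[0,0,0],"jaw":0},{"delta_pos":[0,0,38],"rot":[0,0,0],"jaw":0},{"delta_pos":[0,0,38],"rot":[0,0,0],"jaw":0},{"delta_pos":[0,0,38],"rot":[0,0,0],"jaw":0},{"delta_pos":[0,0,38],"rot":[0,0,0],"jaw":0},{"delta_pos":[0,0,38],"rot":[0,0,0],"jaw":0},{"delta_pos":[0,0,38],"rot":[0,0,0],"jaw":0}]'
python3 -m creep '[{"delta_pos":[0,0,38],"rot":[0,0,0],"jaw":0},{"delta_pos":[0,0,38],"rot":[0,0,0],"jaw":0},{"delta_pos":[0,0,38],"rot":[0,0,0],"jaw":0},{"delta_pos":[0,0,0],"rot":[0,0,0],"jaw":0},{"delta_pos":[0,0,0],"rot":[0,0,0],"jaw":0},{"delta_pos":[0,0,0],"rot":[0,0,0],"jaw":0},{"delta_pos":[0,0,0],"rot":[0,0,0],"jaw":0},{"delta_pos":[0,0,0],"rot":[0,0,0],"jaw":0},{"delta_pos":[0,0,0],"rot":[0,0,0],"jaw":0},{"delta_pos":[0,0,0],"rot":[0,0,0],"jaw":0}]'
python3 -c "
from h import *
import json
st();c=arm.calibration('wrist');p,R,s=pose()
json.dump(dict(cal={k:np.array(v).tolist() for k,v in c.items()},p=p.tolist()),open('c9.json','w'))
im=arm.get_image('wrist');a=im[:,:,::-1].copy();cv2.imwrite('pics/w9full.png',a)
print('lock px',proj('wrist',[629,-60.4,150],c),proj('wrist',[629,-60.4,164],c),'tcp',proj('wrist',p,c))
cv2.imwrite('pics/w9.png',cv2.resize(a[0:290,160:400],None,fx=2,fy=2,interpolation=cv2.INTER_CUBIC))"
```

```text
clock: 19.9
position: [520.9, 39.9, 209.7]
ee_rot: [0.045, -0.706, 0.706, -0.044]
contact_force: [0.2, 0.6, -1.6]
gripper_width: 18.6
clock: 20.73
position: [535.9, -70.4, 209.9]
ee_rot: [-0.046, 0.706, -0.706, 0.046]
contact_force: [-0.3, -0.6, -2.0]
gripper_width: 18.7
t 20.73 p [535.9 -70.4 209.9] F [-0.3 -0.6 -2. ] w 18.7
[[-0.992, 0.0, 0.129], [-0.129, 0.0, -0.992], [-0.0, -1.0, -0.0]]
lock px [263.3001736   81.40370706] [263.64193353  79.97745906] tcp [260.38502988 253.62979922]
```

View pics/w9.png

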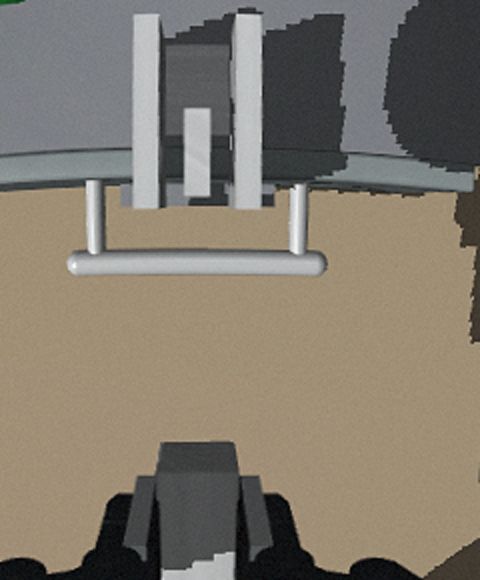

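```bash
python3 -c "
from h import *
import json
D=json.load(open('c9.json'));c=D['cal'];p=np.array(D['p'])
cx=np.array([.992,.1285,0]);cy=np.array([-.1285,.992,0])
print('grip back top', proj('wrist',p+18*cx+[0,0,17.5],c),'obs',(160+198.5/2,221))
f=lambda u,v,z,du=0:onz('wrist',(160+u/2+du,v/2),z,c)
for du in(0,1.1):
  F=f(197.5,208,164,du);B=f(197.5,14,164,du);T=f(197,152,165,du);bar=f(197,263,107,du)
  print(F.round(1),B.round(1),np.linalg.norm(F-B),'lock from F',(F+18*cx).round(1),'B',(B-46*cx).round(1),'T',T.round(1),'bar+41',(bar+41*cx).round(1),'yaw',np.arctan2(*(B-F)[[1,0]]))
  l=f(146,150,164,du);r=f(249,150,164,du);print(l,r,np.linalg.norm(l-r),'yaw',np.arctan2(-(l-r)[0],(l-r)[1]))
"
```

```text
grip back top [260.70466518 238.59231012] obs (259.25, 221)
[613.5 -59.4 164. ] [676.4 -51.2 164. ] 63.4892507218478 lock from F [631.3 -57.1 164. ] B [630.8 -57.1 164. ] T [631.  -56.9 165. ] bar+41 [630.9 -56.9 107. ] yaw 0.12971570534354165
[629.86283673 -41.12333039 164.        ] [633.99852236 -72.8001648  164.        ] 31.94566846511708 yaw 0.1298243582303572
[613.6 -60.  164. ] [676.5 -51.8 164. ] 63.489532043202416 lock from F [631.4 -57.7 164. ] B [630.9 -57.7 164. ] T [631.1 -57.6 165. ] bar+41 [631.  -57.8 107. ] yaw 0.12972987034809882
[629.93616809 -41.80493918 164.        ] [634.10338343 -73.47810308 164.        ] 31.9461264461206 yaw 0.13081789210756722
```

```bash
python3 -m creep '[{"delta_pos":[0,0,0],"rot":[0,0.12,0],"jaw":0},{"delta_pos":[0,0,0],"rot":[0,0.12,0],"jaw":0},{"delta_pos":[0,0,0],"rot":[0,0.12,0],"jaw":0},{"delta_pos":[0,0,0],"rot":[0,0.12,0],"jaw":0},{"delta_pos":[0,0,0],"rot":[0,0.12,0],"jaw":0},{"delta_pos":[0,0,0],"rot":[0,0.12,0],"jaw":0},{"delta_pos":[0,0,0],"rot":[0,0.12,0],"jaw":0},{"delta_pos":[0,0,0],"rot":[0,0.12,0],"jaw":0},{"delta_pos":[0,0,0],"rot":[0,0.12,0],"jaw":0},{"delta_pos":[0,0,0],"rot":[0,0.12,0],"jaw":0}]'
python3 -m creep '[{"delta_pos":[0,0,0],"rot":[0,0.12,0],"jaw":0},{"delta_pos":[0,0,0],"rot":[0,0.12,0],"jaw":0},{"delta_pos":[0,0,0],"rot":[0,0.13e0,0],"jaw":0},{"delta_pos":[-26,0,0],"rot":[0,0,0],"jaw":0},{"delta_pos":[-26,0,-19],"rot":[0,0,0],"jaw":0},{"delta_pos":[-26,0,-19],"rot":[0,0,0],"jaw":0},{"delta_pos":[-26,0,-19],"rot":[0,0,0],"jaw":0},{"delta_pos":[-26,0,-19],"rot":[0,0,0],"jaw":0},{"delta_pos":[0,0,-19],"rot":[0,0,0],"jaw":0},{"delta_pos":[0,0,0],"rot":[0,0,0],"jaw":0}]'
python3 -c "
from h import *
st();go([647.5,-189.5,142.2],[.9916,.1297])"
```

```text
clock: 21.62
position: [535.8, -71.0, 209.9]
ee_rot: [0.363, 0.607, -0.607, -0.363]
contact_force: [0.9, 0.2, -2.7]
gripper_width: 18.6
t 21.62 p [535.8 -71.  209.9] F [ 0.9  0.2 -2.7] w 18.6
[[-0.474, 0.0, -0.881], [0.881, -0.0, -0.474], [-0.0, -1.0, -0.0]]
turn [ 0.      0.3636 -0.    ] shift(after turn) [-132.    67.7  -95.4] j6 0.33out of range: a turn must lie within [-0.125, 0.125]
```

Second call refused (0.13 is over the turn limit), so I'll resend it corrected.

```bash
python3 -m creep '[{"delta_pos":[0,0,0],"rot":[0,0.121,0],"jaw":0},{"delta_pos":[0,0,0],"rot":[0,0.121,0],"jaw":0},{"delta_pos":[0,0,0],"rot":[0,0.121,0],"jaw":0},{"delta_pos":[-26,0,0],"rot":[0,0,0],"jaw":0},{"delta_pos":[-26,0,-19],"rot":[0,0,0],"jaw":0},{"delta_pos":[-26,0,-19],"rot":[0,0,0],"jaw":0},{"delta_pos":[-26,0,-19],"rot":[0,0,0],"jaw":0},{"delta_pos":[-26,0,-19],"rot":[0,0,0],"jaw":0},{"delta_pos":[0,0,-19],"rot":[0,0,0],"jaw":0},{"delta_pos":[0,0,0],"rot":[0,0,0],"jaw":0}]'
python3 -m creep '[{"delta_pos":[0,20,0],"rot":[0,0,0],"jaw":0},{"delta_pos":[0,20,0],"rot":[0,0,0],"jaw":0},{"delta_pos":[0,15,0],"rot":[0,0,0],"jaw":0},{"delta_pos":[0,10,0],"rot":[0,0,0],"jaw":0},{"delta_pos":[0,0,0],"rot":[0,0,0],"jaw":0},{"delta_pos":[0,0,0],"rot":[0,0,0],"jaw":0},{"delta_pos":[0,0,0],"rot":[0,0,0],"jaw":0},{"delta_pos":[0,0,0],"rot":[0,0,0],"jaw":0},{"delta_pos":[0,0,0],"rot":[0,0,0],"jaw":0},{"delta_pos":[0,0,0],"rot":[0,0,0],"jaw":0}]'
python3 -c "
from h import *
for i in range(3):
  st();go([647.5,-189.5,142.2],[.9916,.1297])
  if i<2: im=arm.get_image('side' if i else 'top');cv2.imwrite('pics/pre%d.png'%i,im[:,:,::-1])
for n in('side','top'):
  print(n,[(np.round(d['location'],1).tolist(),round(d['p'],2)) for d in arm.find_in(n,'pin_tip')[:3]],[(np.round(d['location'],1).tolist(),round(d['p'],2)) for d in arm.find_in(n,'pin')[:3]])"
```

```text
clock: 22.45
position: [650.3, -188.1, 208.2]
ee_rot: [-0.465, -0.533, 0.533, 0.465]
contact_force: [0.5, 0.4, -1.8]
gripper_width: 18.5
clock: 23.28
position: [647.9, -187.3, 145.8]
ee_rot: [0.465, 0.533, -0.533, -0.464]
contact_force: [0.3, -0.6, -1.7]
gripper_width: 18.4
t 23.28 p [ 647.9 -187.3  145.8] F [ 0.3 -0.6 -1.7] w 18.4
[[-0.136, 0.002, -0.991], [0.991, -0.0, -0.136], [-0.0, -1.0, -0.002]]
turn [ 0.0015  0.006  -0.0003] shift(after turn) [-2.1  3.6  0.7] j6 0.18
t 23.33 p [ 647.8 -187.4  145.5] F [-0.3 -0.4 -1.2] w 18.5
[[-0.136, 0.001, -0.991], [0.991, -0.0, -0.136], [-0.0, -1.0, -0.001]]
turn [ 0.0012  0.0059 -0.0002] shift(after turn) [-2.1  3.3  0.6] j6 0.18
t 23.38 p [ 647.7 -187.3  145.3] F [ 0.1  0.4 -1.1] w 18.7
[[-0.136, 0.001, -0.991], [0.991, -0.0, -0.136], [-0.0, -1.0, -0.001]]
turn [ 0.0008  0.0059 -0.0001] shift(after turn) [-2.1  3.1  0.5] j6 0.18
side [([260.8, 128.9], 0.45), ([378.1, 183.9], 0.26)] [([221.4, 130.4], 0.64)]
top [([318.7, 148.9], 0.65)] [([319.3, 149.6], 0.46)]
```

```bash
python3 -m creep '[{"delta_pos":[0,1.6,0.3],"rot":[0,0.006,0],"jaw":0},{"delta_pos":[0,1.6,0.3],"rot":[0,0,0],"jaw":0},{"delta_pos":[5,0,0],"rot":[0,0,0],"jaw":0},{"delta_pos":[5,0,0],"rot":[0,0,0],"jaw":0},{"delta_pos":[5,0,0],"rot":[0,0,0],"jaw":0},{"delta_pos":[0,0,0],"rot":[0,0,0],"jaw":0},{"delta_pos":[0,0,0],"rot":[0,0,0],"jaw":0},{"delta_pos":[0,0,0],"rot":[0,0,0],"jaw":0},{"delta_pos":[0,0,0],"rot":[0,0,0],"jaw":0},{"delta_pos":[0,0,0],"rot":[0,0,0],"jaw":0}]'
python3 -c "
from h import *
st();go([647.5,-189.5,142.2],[.9916,.1297])
a=arm.get_image('top')[110:200,230:340,::-1];b=arm.get_image('side')[90:190,180:310,::-1]
a=cv2.resize(a,(385,315),interpolation=cv2.INTER_CUBIC);b=cv2.resize(b,(410,315),interpolation=cv2.INTER_CUBIC)
cv2.imwrite('pics/pre3.png',np.hstack([a,b]))"
```

```text
clock: 24.42
position: [645.1, -172.6, 141.6]
ee_rot: [-0.467, -0.531, 0.531, 0.466]
contact_force: [0.8, 0.8, -2.0]
gripper_width: 18.8
t 24.42 p [ 645.1 -172.6  141.6] F [ 0.8  0.8 -2. ] w 18.8
[[-0.13, 0.0, -0.992], [0.992, -0.0, -0.13], [-0.0, -1.0, -0.0]]
turn [ 0.0001 -0.0002 -0.0001] shift(after turn) [-17.   -0.6  -0.2] j6 0.15
```

View pics/pre3.png

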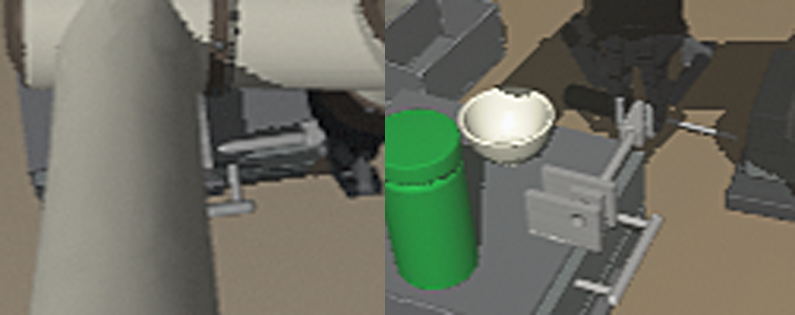

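```bash
python3 -c "
from h import *
p,R,s=pose();cx=np.array([.9916,.1297,0]);cy=np.array([-.1297,.9916,0]);L=np.array([630.3,-57.6,150])
print('p',p,'lateral off',(p-L)@cx,'along',(p-L)@cy)
g=lambda q:((q-np.array([180,90]))*[410/130,3.15]+[385,0]).round(1)
ax=p+[0,0,7.8]
print('left hole outer',g(proj('side',L+20*cy)),'tip',g(proj('side',ax+88*cy)),'shoulder',g(proj('side',ax+22*cy)),'right ear top front/back',g(proj('side',L-20*cy-18*cx+[0,0,14])),g(proj('side',L-20*cy+46*cx+[0,0,14])))
print('left ear top f/b, bottomfront',g(proj('side',L+20*cy-18*cx+[0,0,14])),g(proj('side',L+20*cy+46*cx+[0,0,14])))
b=cv2.imread('pics/pre3.png')[60:260,500:680];cv2.imwrite('pics/z.png',cv2.resize(b,None,fx=3,fy=3))
"
```

```text
p [ 645.02807284 -172.66384452  141.58667012] lateral off -0.319423608634298 along -116.00753926988533
left hole outer [576.8 219.7] tip [599.7 183.4] shoulder [628.4 136.1] right ear top front/back [615.3 180.9] [543.9 163.4]
left ear top f/b, bottomfront [596.6 212.2] [523.7 193.7]
```

```bash
python3 -m creep '[{"delta_pos":[2,-0.6,0],"rot":[0,0,0],"jaw":0},{"delta_pos":[2,0,0],"rot":[0,0,0],"jaw":0},{"delta_pos":[2,0,0],"rot":[0,0,0],"jaw":0},{"delta_pos":[2,0,0],"rot":[0,0,0],"jaw":0},{"delta_pos":[2,0,0],"rot":[0,0,0],"jaw":0},{"delta_pos":[2,0,0],"rot":[0,0,0],"jaw":0},{"delta_pos":[2,0,0],"rot":[0,0,0],"jaw":0},{"delta_pos":[2,0,0],"rot":[0,0,0],"jaw":0},{"delta_pos":[0,0,0],"rot":[0,0,0],"jaw":0},{"delta_pos":[0,0,0],"rot":[0,0,0],"jaw":0}]'
python3 -c "
from h import *
p,R,s=pose();cx=np.array([.9916,.1297,0]);cy=np.array([-.1297,.9916,0]);L=np.array([630.3,-57.6,150])
print(p,'lat',(p-L)@cx,'along',(p-L)@cy,'F',s['contact_force']@cx,s['contact_force']@cy,s['contact_force'][2],s['wrist_torque'])"
```

```text
clock: 25.35
position: [643.0, -156.5, 142.3]
ee_rot: [0.466, 0.531, -0.531, -0.466]
contact_force: [0.1, -0.7, -1.8]
gripper_width: 18.7
[ 642.98158901 -156.4990346   142.26586409] lat -0.2521411235348704 along -99.71308480355381 F 0.0038786216965600914 -0.6883376068031557 -1.7921591826507879 [-0.01765456  0.00725717 -0.01214739]
```

```bash
python3 -m creep '[{"delta_pos":[2,0,0],"rot":[0,0,0],"jaw":0},{"delta_pos":[2,0,0],"rot":[0,0,0],"jaw":0},{"delta_pos":[2,0,0],"rot":[0,0,0],"jaw":0},{"delta_pos":[2,0,0],"rot":[0,0,0],"jaw":0},{"delta_pos":[2,0,0],"rot":[0,0,0],"jaw":0},{"delta_pos":[2,0,0],"rot":[0,0,0],"jaw":0},{"delta_pos":[2,0,0],"rot":[0,0,0],"jaw":0},{"delta_pos":[2,0,0],"rot":[0,0,0],"jaw":0},{"delta_pos":[2,0,0],"rot":[0,0,0],"jaw":0},{"delta_pos":[0,0,0],"rot":[0,0,0],"jaw":0}]'
python3 -c "
from h import *
p,R,s=pose();cx=np.array([.9916,.1297,0]);cy=np.array([-.1297,.9916,0]);L=np.array([630.3,-57.6,150])
print(p,'lat',(p-L)@cx,'along',(p-L)@cy,'F',s['contact_force']@cx,s['contact_force']@cy,s['contact_force'][2],s['wrist_torque'])"
```

```text
clock: 26.18
position: [640.6, -138.4, 142.2]
ee_rot: [0.466, 0.532, -0.531, -0.466]
contact_force: [0.8, -0.2, -1.9]
gripper_width: 18.6
[ 640.60073993 -138.37676706  142.23319757] lat -0.26253297048202556 along -81.43424818959213 F 0.7863212984835303 -0.3543467850585141 -1.8735442603444932 [-0.050454    0.01779423 -0.01730962]
```

Tip at +6.6 with no contact force. Continuing.

```bash
python3 -m creep '[{"delta_pos":[2,0,0],"rot":[0,0,0],"jaw":0},{"delta_pos":[2,0,0],"rot":[0,0,0],"jaw":0},{"delta_pos":[2,0,0],"rot":[0,0,0],"jaw":0},{"delta_pos":[2,0,0],"rot":[0,0,0],"jaw":0},{"delta_pos":[2,0,0],"rot":[0,0,0],"jaw":0},{"delta_pos":[2,0,0],"rot":[0,0,0],"jaw":0},{"delta_pos":[2,0,0],"rot":[0,0,0],"jaw":0},{"delta_pos":[2,0,0],"rot":[0,0,0],"jaw":0},{"delta_pos":[2,0,0],"rot":[0,0,0],"jaw":0},{"delta_pos":[0,0,0],"rot":[0,0,0],"jaw":0}]'
python3 -c "
from h import *
p,R,s=pose();cx=np.array([.9916,.1297,0]);cy=np.array([-.1297,.9916,0]);L=np.array([630.3,-57.6,150])
print(p,'lat',(p-L)@cx,'along',(p-L)@cy,'F',s['contact_force']@cx,s['contact_force']@cy,s['contact_force'][2],s['wrist_torque'])"
```

```text
clock: 27.02
position: [638.3, -120.6, 142.3]
ee_rot: [0.466, 0.532, -0.531, -0.466]
contact_force: [-1.2, 1.1, -2.4]
gripper_width: 18.3
[ 638.27567763 -120.5647777   142.27298032] lat -0.25784972682592955 along -63.470318956241755 F -1.0942275461735966 1.2145058941919078 -2.4215615643258848 [-0.01816909  0.02038558 -0.04138578]
```

```bash
python3 -m creep '[{"delta_pos":[2,0,0],"rot":[0,0,0],"jaw":0},{"delta_pos":[2,0,0],"rot":[0,0,0],"jaw":0},{"delta_pos":[2,0,0],"rot":[0,0,0],"jaw":0},{"delta_pos":[2,0,0],"rot":[0,0,0],"jaw":0},{"delta_pos":[2,0,0],"rot":[0,0,0],"jaw":0},{"delta_pos":[2,0,0],"rot":[0,0,0],"jaw":0},{"delta_pos":[2,0,0],"rot":[0,0,0],"jaw":0},{"delta_pos":[2,0,0],"rot":[0,0,0],"jaw":0},{"delta_pos":[1,0,0],"rot":[0,0,0],"jaw":0},{"delta_pos":[0,0,0],"rot":[0,0,0],"jaw":0}]'
python3 -m creep '[{"delta_pos":[0.5,0,0],"rot":[0,0,0],"jaw":0},{"delta_pos":[0.5,0,0],"rot":[0,0,0],"jaw":0},{"delta_pos":[0.5,0,0],"rot":[0,0,0],"jaw":0},{"delta_pos":[0.5,0,0],"rot":[0,0,0],"jaw":0},{"delta_pos":[0.5,0,0],"rot":[0,0,0],"jaw":0},{"delta_pos":[0.5,0,0],"rot":[0,0,0],"jaw":0},{"delta_pos":[0,0,0],"rot":[0,0,0],"jaw":0},{"delta_pos":[0,0,0],"rot":[0,0,0],"jaw":0},{"delta_pos":[0,0,0],"rot":[0,0,0],"jaw":0},{"delta_pos":[0,0,0],"rot":[0,0,0],"jaw":0}]'
python3 -c "
from h import *
p,R,s=pose();cx=np.array([.9916,.1297,0]);cy=np.array([-.1297,.9916,0]);L=np.array([630.3,-57.6,150])
print(p,'lat',(p-L)@cx,'along',(p-L)@cy,'F',s['contact_force']@cx,s['contact_force']@cy,s['contact_force'][2],s['wrist_torque'])"
```

```text
clock: 27.85
position: [636.0, -103.8, 142.2]
ee_rot: [-0.466, -0.531, 0.532, 0.466]
contact_force: [-0.6, -0.4, -2.1]
gripper_width: 18.2
clock: 28.68
position: [635.7, -101.1, 142.2]
ee_rot: [0.466, 0.531, -0.531, -0.466]
contact_force: [-0.0, 0.5, -1.2]
gripper_width: 18.4
[ 635.72069148 -101.12987386  142.22754451] lat -0.2706669691598002 along -43.86728660529408 F 0.02093262316733405 0.5134776088430751 -1.1587872146232454 [-0.03971849  0.09391626  0.00708712]
```

```bash
python3 -m creep '[{"delta_pos":[0.5,0,0],"rot":[0,0,0],"jaw":0},{"delta_pos":[0.5,0,0],"rot":[0,0,0],"jaw":0},{"delta_pos":[0.5,0,0],"rot":[0,0,0],"jaw":0},{"delta_pos":[0.5,0,0],"rot":[0,0,0],"jaw":0},{"delta_pos":[0.5,0,0],"rot":[0,0,0],"jaw":0},{"delta_pos":[0.5,0,0],"rot":[0,0,0],"jaw":0},{"delta_pos":[0,0,0],"rot":[0,0,0],"jaw":0},{"delta_pos":[0,0,0],"rot":[0,0,0],"jaw":0},{"delta_pos":[0,0,0],"rot":[0,0,0],"jaw":0},{"delta_pos":[0,0,0],"rot":[0,0,0],"jaw":0}]'
python3 -c "
from h import *
p,R,s=pose();cx=np.array([.9916,.1297,0]);cy=np.array([-.1297,.9916,0]);L=np.array([630.3,-57.6,150])
print('lat',(p-L)@cx,'along',(p-L)@cy,'F',s['contact_force']@cx,s['contact_force']@cy,s['contact_force'][2])"
```

```text
clock: 29.52
position: [635.4, -98.8, 142.3]
ee_rot: [-0.467, -0.531, 0.532, 0.466]
contact_force: [1.3, -5.6, -3.2]
gripper_width: 18.6
lat -0.2861715439451054 along -41.55013331413629 F 0.5984111464340722 -5.68937419937956 -3.227053503879757
```

```bash
python3 -m creep '[{"delta_pos":[0.4,0,0],"rot":[0,0,0],"jaw":0},{"delta_pos":[0.4,0,0],"rot":[0,0,0],"jaw":0},{"delta_pos":[0,0,0],"rot":[0,0,0],"jaw":0},{"delta_pos":[0,0,0],"rot":[0,0,0],"jaw":25},{"delta_pos":[0,0,0],"rot":[0,0,0],"jaw":30},{"delta_pos":[0,0,0],"rot":[0,0,0],"jaw":36},{"delta_pos":[0,0,0],"rot":[0,0,0],"jaw":40},{"delta_pos":[0,0,0],"rot":[0,0,0],"jaw":40},{"delta_pos":[0,0,0],"rot":[0,0,0],"jaw":40},{"delta_pos":[0,0,0],"rot":[0,0,0],"jaw":40}]'
python3 -m creep '[{"delta_pos":[0,-6,0],"rot":[0,0,0],"jaw":40},{"delta_pos":[0,-12,0],"rot":[0,0,0],"jaw":40},{"delta_pos":[0,-20,0],"rot":[0,0,0],"jaw":40},{"delta_pos":[0,-30,0],"rot":[0,0,0],"jaw":40},{"delta_pos":[0,-30,0],"rot":[0,0,0],"jaw":40},{"delta_pos":[-20,0,0],"rot":[0,0,0],"jaw":40},{"delta_pos":[-30,0,30],"rot":[0,0,0],"jaw":40},{"delta_pos":[-30,0,40],"rot":[0,0,0],"jaw":40},{"delta_pos":[-30,0,40],"rot":[0,0,0],"jaw":40},{"delta_pos":[-20,0,40],"rot":[0,0,0],"jaw":40}]'
python3 -m creep '[{"delta_pos":[-30,0,20],"rot":[0,0,0],"jaw":40},{"delta_pos":[-30,0,20],"rot":[0,0,0],"jaw":40},{"delta_pos":[-30,0,20],"rot":[0,0,0],"jaw":40},{"delta_pos":[-30,0,10],"rot":[0,0,0],"jaw":40},{"delta_pos":[-30,0,0],"rot":[0,0,0],"jaw":40},{"delta_pos":[-30,0,0],"rot":[0,0,0],"jaw":40},{"delta_pos":[0,0,0],"rot":[0,0,0],"jaw":40},{"delta_pos":[0,0,0],"rot":[0,0,0],"jaw":40},{"delta_pos":[0,0,0],"rot":[0,0,0],"jaw":40},{"delta_pos":[0,0,0],"rot":[0,0,0],"jaw":40}]'
python3 -c "
from h import *
st()
t=arm.get_image('top');b=arm.get_image('side')
cv2.imwrite('pics/endtop.png',t[:,:,::-1]);cv2.imwrite('pics/endside.png',b[:,:,::-1])
a=cv2.resize(t[60:310,100:400,::-1],(420,350),interpolation=cv2.INTER_CUBIC);a2=cv2.resize(t[110:185,225:315,::-1],(380,317),interpolation=cv2.INTER_CUBIC);b1=cv2.resize(b[100:190,185:310,::-1],(380,274),interpolation=cv2.INTER_CUBIC)
C=np.zeros((591,800,3),np.uint8);C[:350,:420]=a;C[:317,420:]=a2;C[317:,420:]=b1
C[350:,:420]=cv2.resize(b[:,:,::-1],(420,315))[74:]
cv2.imwrite('pics/end.png',C)
L=np.array([630.3,-57.6,150]);cx=np.array([.9916,.1297,0]);cy=np.array([-.1297,.9916,0])
print('exp grip center side',proj('side',L-40*cy),'top',proj('top',L-40*cy),'tip',proj('side',L+46*cy),proj('top',L+46*cy))
for n in('pin_grip','pin_tip','pin'):
  for c in('top','side'):print(n,c,[(np.round(d['location'],1).tolist(),round(d['p'],2)) for d in arm.find_in(c,n)[:2]])
"
```

```text
clock: 30.35
position: [635.3, -97.1, 142.3]
ee_rot: [0.466, 0.532, -0.531, -0.466]
contact_force: [0.3, -0.7, -0.1]
gripper_width: 39.8
clock: 31.18
position: [517.3, -233.2, 240.5]
ee_rot: [0.467, 0.531, -0.531, -0.466]
contact_force: [0.7, -1.0, 0.3]
gripper_width: 40.1
clock: 32.02
position: [472.2, -418.4, 240.6]
ee_rot: [0.466, 0.532, -0.532, -0.466]
contact_force: [-0.0, 0.4, 0.8]
gripper_width: 39.8
t 32.02 p [ 472.2 -418.4  240.6] F [-0.   0.4  0.8] w 39.8
[[-0.131, 0.0, -0.991], [0.991, 0.0, -0.131], [0.0, -1.0, -0.0]]
exp grip center side [249.67029952 145.18217549] top [296.2014728  150.67686879] tip [236.75645233 166.43237451] [264.3726199  154.91414581]
pin_grip top [([295.9, 152.9], 0.69), ([147.5, 188.1], 0.17)]
pin_grip side [([250.5, 143.1], 0.45)]
pin_tip top [([298.4, 152.4], 0.69)]
pin_tip side [([147.4, 296.1], 0.64)]
pin top [([298.1, 151.1], 0.44)]
pin side [([252.6, 142.8], 0.48)]
```

The viewer limit is reached, so I'll check the end state with numbers instead.

```bash
python3 -c "
from h import *
L=np.array([630.3,-57.6,149]);cx=np.array([.9916,.1297,0]);cy=np.array([-.1297,.9916,0])
for n in('side','top'):
  g=cv2.imread('pics/end%s.png'%n,0);g0=cv2.imread('pics/%s0.png'%n,0)
  for k in(-56,-40,-24,0,24,32,40,44,50,56):
    u,v=proj(n,L+k*cy).round().astype(int);print(n,k,(u,v),'end',g[v,u],'start',g0[v,u],end=' | ')
  print()
  d=cv2.absdiff(g,g0);
  for nm,X in(('jar',[721.6,28.7,250]),('bowl',[743.5,-114.3,162]),('socket',[367.7,-44.3,42]),('mallet',[290,300,54]),('thick',[480,360,40])):
    u,v=proj(n,X).round().astype(int);w=d[max(v-8,0):v+9,max(u-8,0):u+9];print(nm,w.mean().round(1) if w.size else None,end=' ; ')
  print()
for t in('jar','bowl','socket','mallet','tape','wrench','driver','pin_thick','pin_short','drawer_bar'):
  print(t,[(np.round(d['location'],1).tolist(),round(d['p'],2)) for d in arm.find_in('top',t)[:2]])
"
```

```text
side -56 (np.int64(252), np.int64(142)) end 135 start 111 | side -40 (np.int64(250), np.int64(145)) end 135 start 110 | side -24 (np.int64(247), np.int64(149)) end 127 start 138 | side 0 (np.int64(244), np.int64(155)) end 152 start 155 | side 24 (np.int64(240), np.int64(161)) end 134 start 157 | side 32 (np.int64(239), np.int64(163)) end 120 start 135 | side 40 (np.int64(238), np.int64(165)) end 64 start 134 | side 44 (np.int64(237), np.int64(166)) end 97 start 144 | side 50 (np.int64(236), np.int64(168)) end 105 start 109 | side 56 (np.int64(235), np.int64(169)) end 106 start 110 | 
jar 4.1 ; bowl 4.2 ; socket 43.8 ; mallet 2.1 ; thick 4.0 ; 
top -56 (np.int64(302), np.int64(150)) end 116 start 91 | top -40 (np.int64(296), np.int64(151)) end 119 start 39 | top -24 (np.int64(290), np.int64(152)) end 70 start 75 | top 0 (np.int64(281), np.int64(153)) end 129 start 27 | top 24 (np.int64(273), np.int64(154)) end 132 start 80 | top 32 (np.int64(270), np.int64(154)) end 130 start 101 | top 40 (np.int64(267), np.int64(155)) end 138 start 68 | top 44 (np.int64(265), np.int64(155)) end 98 start 75 | top 50 (np.int64(263), np.int64(155)) end 79 start 89 | top 56 (np.int64(261), np.int64(155)) end 94 start 107 | 
jar 11.9 ; bowl 17.9 ; socket 44.1 ; mallet 13.1 ; thick 15.2 ; 
jar [([247.0, 115.1], 0.78)]
bowl [([299.5, 111.6], 0.92), ([297.0, 153.2], 0.24)]
socket [([276.8, 248.3], 0.64), ([141.3, 209.8], 0.2)]
mallet [([168.6, 274.4], 0.66), ([370.9, 188.5], 0.3)]
tape [([343.2, 271.9], 0.94)]
wrench [([153.3, 150.4], 0.95)]
driver [([373.3, 119.6], 0.57)]
pin_thick []
pin_short []
drawer_bar [([277.1, 156.5], 0.55), ([371.6, 118.2], 0.39)]
```

```bash
python3 -c "
from bench import arm
print(arm.job_done())"
```

```text
the job is handed in; nothing more can be done
None
```

The drawer is shut and locked. The long thin pin goes through all three eyelets from the right (the bowl's side), its grip is home against the outer ear, and the gripper let go and backed away. The job was handed in at about 33 s.

**How it went**
- I pushed the drawer in by its bar until it hit the stop.
- I pulled the pin out of the rack by its tip half, laid it on the rack's roof, and took it again by its grip.
- It slid through the eyelets with almost no side force until the shoulder met the ear at about 6 N. That was within 0.5 mm of the expected home position.

**Last checks**
- **Drawer:** a wrist picture after the push showed its tongue centred between the ears, and the bar sits where a shut drawer puts it.
- **Pin:** the grip was found within about 2 pixels of its expected place in both fixed cameras. In the top picture the shank shows on the far side out to about its full length.
- **Other things:** the jar, bowl, socket and mallet are unchanged within detection noise. I did not compare the tape, wrench and screwdriver with their starting places, but the arm never went near the wrench or screwdriver.

**What failed or disagreed**
- I had used up my picture views, so the end state was checked by numbers and not looked at.
- The networks' "pin tip" detections pointed at the grip in the top view and at the rack in the side view.
- The other two pins were not detected at the end. The thick pin's patch in the side picture is unchanged, but the short pin was not checked; the last picture of it, with the pin on the rack's roof, showed it still in the rack.
- The socket's patch changed brightness because it was in the arm's shadow at the start; its position was the same.

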